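# Switch the rotary soldering fixture off and pin its turntable

## Robot

A 6-joint arm with a two-finger parallel gripper is mounted at the origin on the work surface. World frame = base frame: x ahead of the robot, y to its left, z up, the work surface at z = 0. Lengths are in m, angles in degrees, forces in N, time in s.
With the tool pointing down it reaches from about 0.4 to 0.825 m from the base axis. Payload 7 kg.
Tool frame: the origin (TCP) lies midway between the tips of the shut fingers; the grasp point (between the pads) lies 19 mm behind it; z points along the fingers, y is the line along which they close (so a half turn about z gives the same grasp; the last joint's range is limited). The gripper opens to 88 mm and grips with 3 to 60 N. Pads are 19 mm wide; open, the fingers measure 130 mm over their backs; the gripper's body (78 mm by 193 mm) begins 47 mm behind the grasp point.
Start: joints at [-47.492, 20.546, 0.682, 0, -70.136, -16.507], TCP at [0.296, -0.607, 0.227] pointing down, gripper open.
Joint ranges: [-176.03, 176.03], [-82.01, 121.73], [-58.28, 71.71], [-173.87, 95.51], [-174.79, -0.11], [-173.66, 173.66]. Speed limits (degrees/s): [136.94, 136.94, 172.46, 180, 180, 180].

## Interface

Orientations are given as [roll, pitch, yaw] about the fixed x, y, z axes, in that order (R = Rz(yaw) Ry(pitch) Rx(roll)).
In Python, from plant import ctrl gives the robot as it stands. The module is installed in compiled form; this text tells all that it offers.
- The arm moves only by the tool send_rows, never from a script. Its argument "plan" is a list that holds one entry, the list of rows, each a list of 6 numbers: the shift along the tool's x, y, z in normalised numbers (1 is 40 cm), then the turn, a rotation vector about the tool's x, y, z in fractions of the full range, 1 being 90 degrees. A call has 1 to 8 rows; each row is the pose to reach, as a shift and turn from the pose commanded when the call began, along the tool's axes at that moment; what a row does not reach only later rows make up. A row lasts 1/12 s, in which the tool goes at most 41.7 mm and 7.16 degrees, less where a joint would pass 70% of its speed; a pose out of reach is approached as far as the arm can. Shift and turn numbers lie between -1 and 1, and a call with a number outside is refused. A call with a gripper value outside its range is refused whole. "fingers" is the opening, from 0 (shut) to 1 (fully open), set as the call begins (left out, the last holds). The fingers move at their own pace and stop on an object; the grip force is fixed at half the most. Time passes only in rows, so rows that repeat a pose let the fingers close. It gives the time, the measured TCP pose, the force, the opening and the grip force at its end, in the units of the state.
- ctrl.get_obs(): the state, without advancing time (a new reading comes with each control period).
- ctrl.snapshot(name): name is "scene" or "top" or "wrist"; returns a dict with "img" (420x560x3 uint8, red, green, blue), "K" (3x3 intrinsics, pixels), "pose" (4x4, takes a point from camera to world coordinates). Camera axes: x right, y down, z forward; pixel columns grow to the right and rows downward; lengths in m; the calibration is good to about 2 mm. A picture is of the moment at which its call begins. There is no depth.
- ctrl.close_job(): hands the job in; it is judged then, once.
The state is a dict: "clock": time; "joint_pos": joint angles; "qvel": joint speeds; "tau": joint torques, N m; "tool_pos": TCP position; "orientation": TCP orientation; "force": force on the tool from outside, world axes, zero at the start; "moment": the same for the moment, N m; "opening": finger opening in m; "gripper_force": force on a finger pad.
Only numpy, scipy, OpenCV 4.12 (cv2) and the standard library are available. Lean on these libraries where they do the work, as an engineer would, in place of code of your own. Each camera call takes 0.05 s, during which the arm holds its last target. There are 200 camera calls.

## Task

The foot-pedal drive of the rotary soldering fixture has been left in forward: bring its red-balled lever to the upright off position in the middle, where it must stay by itself, without letting it swing over into reverse. Only then turn the turntable until one of its lock holes lies under the lock pin, and push the red-knobbed pin down fully home so the table is locked for hand soldering. Leave the lever in off and the other things on the bench where they are.

Things in the scene. Friction and masses are not known exactly. Their poses are not given: they have to be found in the camera images.
- control_box: blue drive-control box, 110 (x) x 120 (y) x 60 mm high, fixed. Origin: centre of its underside (12 mm above the bench, on a brown MDF board); its panel with the speed knob faces its own -x; own z up. The forward-off-reverse lever stands out of a black block on its top, 44 (x) x 84 (y) mm, up to 76 mm above the origin.
- drive_lever (a joint): lever swinging in the box's y-z plane about a pivot 68 mm above the box's origin. Angle from upright, rad: -0.45 forward (leans to the box's -y), 0 off (upright), +0.45 reverse (leans to +y). Spring detents: within 0.17 of upright it draws itself upright, beyond it snaps to the end on that side. Leaving an end takes up to 5 N at the ball; off holds with only about 2 N.
- lever_ball (a point): centre of the red ball (28 mm dia) on top of the drive lever (steel rod, 9 mm thick), 87 mm from the pivot; moves with the lever.
- off_mark (a point): fixed point where the ball's centre is when the lever stands upright in off (155 mm above the box's origin). Axes as the box's: the ball swings along its own y. On the black block a red mark between two green ones shows off.
- fixture: rotary soldering fixture, fixed: round grey drive base with a turntable, and a blue lock bracket on its own +y side. Origin: centre of its underside, on the turntable's axis, 12 mm above the bench; own z up. Bracket: a clevis around the table's rim, 44 mm wide, column 163 to 185 mm from the axis and up to 120 mm high, upper jaw 101 to 117 mm high, reaching in to 122 mm from the axis.
- turntable (a joint): aluminium turntable, 300 mm dia, top face 90 mm above the fixture's origin. Angle in rad, counter-clockwise from above, range -3.1 to 3.1. Carries four purple boards in black nests (to 103 mm above the origin), four lock holes and four grip posts between the boards. A lock hole is under the pin at -pi/2, 0 and pi/2. Turns with light drag (about 1 N at a post), stays where left.
- lock_pin (a joint): downward travel of the lock pin, m: 0 up, 0.032 fully home (through the table into the lower jaw). Slides vertically in the upper jaw with 3.5 N friction, no spring, stays where left. Passes only through a lock hole: the tapered nose (3 mm at the tip, 10 mm dia after 9 mm) centres the table if the hole is within about 4 mm, else it stops on the table after 5 mm.
- pin_top (a point): centre of the top face of the lock pin's red mushroom knob (40 mm dia, 16 mm thick): 173 mm above the fixture's origin when up, 141 mm when home; 137 mm from the turntable's axis, on the fixture's own +y side.
- pin_nose (a point): tip of the lock pin's tapered nose, below the upper jaw, on the pin's axis; 5 mm above the turntable when up.
- hole0 (a point): mouth of lock hole 0 of the turntable (13 mm dia, dark with a brass rim), 137 mm from the axis, in the top face; turns with the table. It lies under the pin at turntable angle 0.
- hole1 (a point): mouth of lock hole 1 of the turntable (13 mm dia, dark with a brass rim), 137 mm from the axis, in the top face; turns with the table. 90 degrees counter-clockwise from hole 0.
- hole2 (a point): mouth of lock hole 2 of the turntable (13 mm dia, dark with a brass rim), 137 mm from the axis, in the top face; turns with the table. 180 degrees counter-clockwise from hole 0.
- hole3 (a point): mouth of lock hole 3 of the turntable (13 mm dia, dark with a brass rim), 137 mm from the axis, in the top face; turns with the table. 270 degrees counter-clockwise from hole 0.
- post0 (a point): centre of the top of grip post 0 of the turntable: upright black sleeve, 22 mm dia, on a thinner steel stem, 45 mm tall above the table's top face (sleeve on its upper 32 mm), 105 mm from the axis, half-way (45 degrees counter-clockwise) after hole 0; turns with the table.
- post1 (a point): centre of the top of grip post 1 of the turntable: upright black sleeve, 22 mm dia, on a thinner steel stem, 45 mm tall above the table's top face (sleeve on its upper 32 mm), 105 mm from the axis, half-way (45 degrees counter-clockwise) after hole 1; turns with the table.
- post2 (a point): centre of the top of grip post 2 of the turntable: upright black sleeve, 22 mm dia, on a thinner steel stem, 45 mm tall above the table's top face (sleeve on its upper 32 mm), 105 mm from the axis, half-way (45 degrees counter-clockwise) after hole 2; turns with the table.
- post3 (a point): centre of the top of grip post 3 of the turntable: upright black sleeve, 22 mm dia, on a thinner steel stem, 45 mm tall above the table's top face (sleeve on its upper 32 mm), 105 mm from the axis, half-way (45 degrees counter-clockwise) after hole 3; turns with the table.
- solder_reel: bystander: blue solder reel standing upright, 64 mm dia, 52 mm tall, loose. Origin: centre of its underside.
- cutters: bystander: side cutters with red and black handles, 140 mm long, 14 mm high, lying flat, loose. Origin: on its underside, at the joint of the handles.
- pliers: bystander: long-nose pliers with green and black handles, 165 mm long, 14 mm high, lying flat, loose. Origin: on its underside, at the joint of the handles.
- flux_jar: bystander: amber flux jar with black cap, 52 mm dia, 55 mm tall, loose. Origin: centre of its underside.
- led_tray: bystander: small white tray of loose LEDs, 100 x 75 x 24 mm, loose. Origin: centre of its underside.
- spare_board: bystander: loose round purple circuit board, 72 mm dia, lying flat, loose. Origin: centre of its underside.
- tip_cleaner: bystander: dark steel pot of brass wool for cleaning soldering tips, 72 mm dia, 60 mm tall with the wool, loose. Origin: centre of its underside.

How it is judged:
By the outcome, as a careful person would: the job done as asked, in the order asked, and still so for the second after the job is handed in, with the robot touching nothing.
It also fails if it takes over 56 s, if anything falls off the work surface, if the arm or the gripper's body presses on something with over 40 N, if the wrist force passes 120 N, or if a joint passes its speed limit or range.

## Working session

There is one attempt and no reset: what is moved stays moved. The work goes in short steps, Python scripts to look and compute and a tool call to move; the robot and the scene stay as the last step left them, time stands still between calls to the robot, and variables do not carry over. Pictures are saved under pics/ and viewed, at most 10 in all, crops included, and the job is handed in when it is done.

Besides the shell and the picture viewer there is one more tool, called after "Request:" as name(argument=value, ...), one argument or row to a line, values as JSON. send_rows: Moves the arm, as the interface text tells. Its arguments: {"type":"object","properties":{"plan":{"type":"array","items":{"type":"array","items":{"type":"array","items":{"type":"number"}}}},"fingers":{"type":"number"}},"required":["plan"]}

```bash
mkdir -p pics; python3 - <<'E'
from plant import ctrl
import cv2,numpy as np
for n in ["scene","top"]:
    s=ctrl.snapshot(n); cv2.imwrite(f"pics/{n}0.png",s["img"][:,:,::-1]); np.savez(f"{n}0.npz",**s)
    print(n,s["K"].tolist(),np.round(s["pose"],3).tolist())
o=ctrl.get_obs();print(o)
E
```

```text
scene [[407.07297092609247, 0.0, 274.02784048436837], [0.0, 407.07297092609247, 208.51337204085388], [0.0, 0.0, 1.0]] [[-0.851, 0.399, -0.341, 1.016], [0.525, 0.645, -0.556, 0.648], [-0.002, -0.652, -0.758, 1.07], [0.0, 0.0, 0.0, 1.0]]
top [[531.5156608609053, 0.0, 276.9429137037801], [0.0, 531.5156608609053, 208.3882386980378], [0.0, 0.0, 1.0]] [[0.027, -0.997, 0.067, 0.478], [-1.0, -0.027, 0.006, -0.036], [-0.004, -0.067, -0.998, 1.727], [0.0, 0.0, 0.0, 1.0]]
{'clock': 0.1, 'joint_pos': array([-4.74926239e+01,  2.05866101e+01,  6.40865127e-01, -1.62100066e-02,
       -7.01362973e+01, -1.65047531e+01]), 'qvel': array([-0.01246071,  0.02927825,  0.12954449,  0.08914957, -0.06044646,
        0.02100847]), 'tau': array([ 3.30653693e-04, -5.84162736e+01,  2.93750149e+01,  7.01539278e+00,
        1.01778569e-02, -7.90610056e-05]), 'tool_pos': array([ 0.29569253, -0.60631953,  0.22574331]), 'orientation': array([ 1.79917009e+02, -8.69817218e-03, -1.54002890e+02]), 'force': array([ 1.11378573,  0.54478709, -0.51073274]), 'moment': array([ 0.02446347,  0.02721455, -0.04812267]), 'gripper_force': 0.0, 'opening': 0.08740050325647017}
```

View pics/scene0.png

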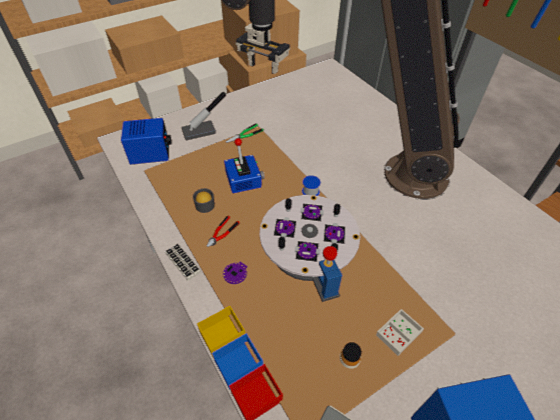

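View pics/top0.png

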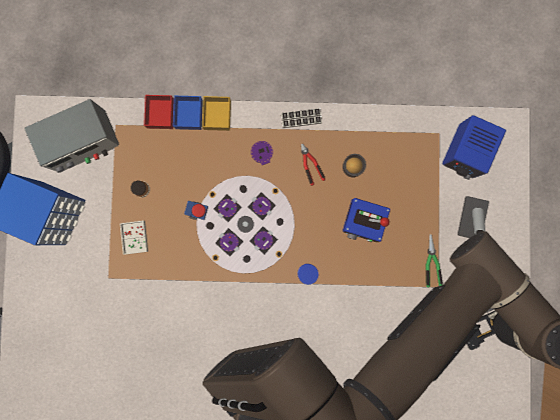

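The scene view shows the box with its lever near (240,165) and the fixture near (310,230). In the top view the lever ball is at about (384,222), the turntable centre at about (246,225), the pin knob at (198,211) and the holes at about (213,193), (275,191), (279,254) and (215,258).

```bash
cat > h.py <<'E'
import numpy as np,cv2
from plant import ctrl
def ray(s,uv):
    d=s["pose"][:3,:3]@np.linalg.inv(s["K"])@np.array([uv[0],uv[1],1.]);return s["pose"][:3,3],d
def onz(s,uv,z):
    o,d=ray(s,uv);return o+d*(z-o[2])/d[2]
def tri(s1,u1,s2,u2):
    o1,d1=ray(s1,u1);o2,d2=ray(s2,u2)
    t=np.linalg.lstsq(np.c_[d1,-d2],o2-o1,rcond=None)[0];a=o1+t[0]*d1;b=o2+t[1]*d2
    return (a+b)/2,np.linalg.norm(a-b)
def proj(s,p):
    c=s["pose"][:3,:3].T@(np.asarray(p)-s["pose"][:3,3]);q=s["K"]@c;return q[:2]/q[2]
def blobs(img,lo,hi,amin=15,box=None):
    h=cv2.cvtColor(img,cv2.COLOR_RGB2HSV);m=cv2.inRange(h,np.array(lo),np.array(hi))
    if lo[0]==0: m|=cv2.inRange(h,np.array([172]+list(lo[1:])),np.array([180]+list(hi[1:])))
    n,l,st,c=cv2.connectedComponentsWithStats(m)
    return [(np.round(c[i],1).tolist(),st[i].tolist()) for i in range(1,n) if st[i,4]>=amin and (box is None or (box[0]<c[i][0]<box[1] and box[2]<c[i][1]<box[3]))]
E
python3 - <<'E'
from h import *
T=dict(np.load("top0.npz"));S=dict(np.load("scene0.npz"))
for n,s,b in (("top",T,(170,410,160,290)),("scene",S,(200,400,120,310))):
    print(n,"red",blobs(s["img"],(0,150,90),(6,255,255),15,b))
    print(n,"blue",blobs(s["img"],(105,130,40),(125,255,255),40,b))
    print(n,"brass",blobs(s["img"],(10,130,40),(25,255,160),3,b) if n=="top" else "")
im=T["img"]
m=cv2.inRange(im,(185,185,185),(255,255,255));m[:,:170]=0;m[:,320:]=0;m[:160]=0;m[275:]=0
m=cv2.morphologyEx(m,cv2.MORPH_CLOSE,np.ones((5,5)))
cs=cv2.findContours(m,0,2)[0];c=max(cs,key=cv2.contourArea);h=cv2.convexHull(c);e=cv2.fitEllipse(h);print(e, onz(T,e[0],.102))
a=cv2.resize(im[165:285,180:300],None,fx=5,fy=5,interpolation=2);b=cv2.resize(im[185:255,335:400],None,fx=3,fy=3,interpolation=2)
cv=np.zeros((600,800,3),np.uint8);cv[:600,:600]=a;cv[:210,600:795]=b
sc=cv2.resize(S["img"][130:200,215:275],None,fx=3.3,fy=3.3,interpolation=2);cv[220:220+sc.shape[0],600:600+sc.shape[1]]=sc
cv2.imwrite("pics/crop.png",cv[:,:,::-1])
E
```

```text
top red [([310.5, 162.8], [303, 153, 22, 28, 145]), ([198.1, 210.1], [192, 204, 13, 13, 133]), ([384.4, 221.5], [380, 218, 9, 8, 62])]
top blue [([364.8, 219.2], [343, 198, 47, 44, 890]), ([307.7, 273.6], [298, 264, 20, 20, 311])]
top brass [([356.1, 166.5], [347, 158, 15, 15, 86]), ([273.2, 190.8], [273, 189, 2, 4, 5]), ([276.8, 190.5], [276, 189, 2, 4, 4]), ([211.9, 193.8], [210, 192, 5, 5, 11]), ([357.3, 211.0], [357, 210, 2, 3, 3]), ([360.5, 236.8], [359, 236, 4, 2, 4]), ([365.0, 238.0], [364, 238, 3, 1, 3]), ([375.0, 240.8], [373, 240, 5, 2, 5]), ([213.0, 257.5], [213, 256, 1, 4, 4])]
scene red [([237.9, 141.5], [235, 138, 7, 8, 43]), ([221.1, 230.7], [213, 216, 17, 25, 128]), ([329.8, 252.7], [323, 246, 14, 15, 162])]
scene blue [([243.0, 175.6], [225, 156, 37, 37, 818]), ([311.1, 181.9], [303, 176, 17, 13, 177]), ([329.9, 279.6], [319, 261, 23, 37, 496])]
scene brass 
((244.9232635498047, 224.06460571289062), (96.23656463623047, 96.74452209472656), 15.65081787109375) [0.53682418 0.07059946 0.102     ]
```

View pics/crop.png

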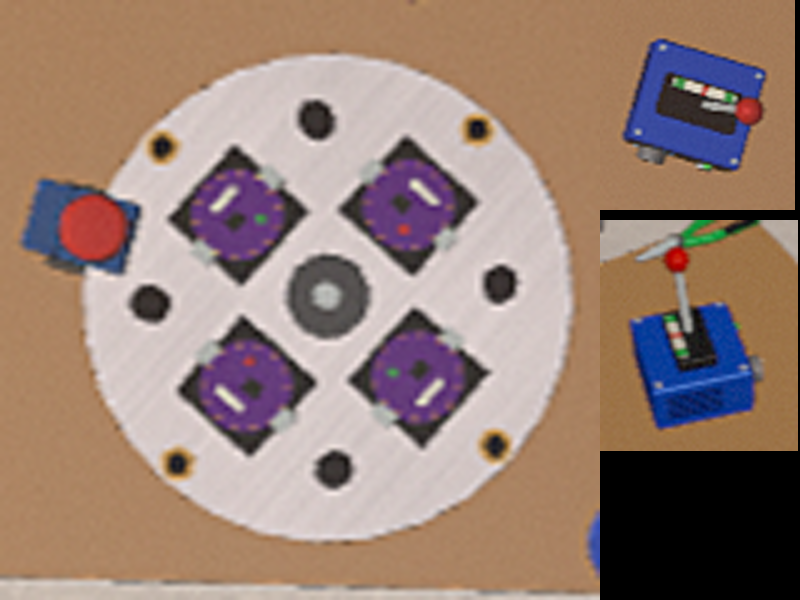

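The crop shows four brass-rimmed holes at crop (162,147), (477,129), (494,446) and (177,464), and post tops at (316,118), (500,283), (333,468) and (150,302). The lever leans right, towards the box's -y, which is forward.

```bash
python3 - <<'E'
from h import *
np.set_printoptions(precision=4,suppress=True)
T=dict(np.load("top0.npz"));S=dict(np.load("scene0.npz"))
c=lambda x,y:((x+.5)/5-.5+180,(y+.5)/5-.5+165)
b=lambda x,y:((x-600+.5)/3-.5+335,(y+.5)/3-.5+185)
H=np.array([onz(T,c(*p),.102) for p in [(162,147),(477,129),(494,446),(177,464)]])
P=np.array([onz(T,c(*p),.147) for p in [(316,118),(500,283),(333,468),(150,302)]])
C=H.mean(0);print("C",C,"posts mean",P.mean(0))
for n,A in(("hole",H),("post",P)):
  d=A-C;print(n,np.linalg.norm(d[:,:2],axis=1),np.degrees(np.arctan2(d[:,1],d[:,0])))
k=onz(T,(198.1,210.1),.185);d=k-C;print("pin",k,np.linalg.norm(d[:2]),np.degrees(np.arctan2(d[1],d[0])),"tri(mid knob)",tri(T,(198.1,210.1),S,(329.8,252.7)))
print("ball",tri(T,(384.4,221.5),S,(237.9,141.5)),onz(T,(384.4,221.5),.158))
B=np.array([onz(T,b(*p),.072) for p in [(655,40),(765,70),(735,170),(625,140)]]);print(B,B.mean(0),np.linalg.norm(B-np.roll(B,-1,0),axis=1))
im=T["img"];h=cv2.cvtColor(im,cv2.COLOR_RGB2HSV);m=cv2.inRange(h,np.array((105,130,40)),np.array((125,255,255)));m[:,:335]=0;m[:,400:]=0;m[:190]=0;m[250:]=0
cs=max(cv2.findContours(m,0,2)[0],key=cv2.contourArea);print(cv2.minAreaRect(cs))
# rect axes
e=B[1]-B[0];f=B[2]-B[3];v=-(e+f);print("box y axis deg",np.degrees(np.arctan2(v[1],v[0])),)
v=(B[0]-B[3])+(B[1]-B[2]);print("box x deg",np.degrees(np.arctan2(v[1],v[0])))
E
```

```text
C [0.5377 0.0701 0.102 ] posts mean [0.5381 0.0689 0.147 ]
hole [0.137  0.1374 0.1369 0.1372] [  49.6681  -40.1915 -130.3905  139.8492]
post [0.1047 0.1057 0.1039 0.1028] [   3.952   -85.2443 -174.821    94.5358]
pin [0.5708 0.2026 0.185 ] 0.13653024630702443 75.99172274477326 tri(mid knob) (array([0.5709, 0.2034, 0.1805]), np.float64(0.00029014322937573485))
ball (array([ 0.5528, -0.3435,  0.1606]), np.float64(0.0011515407209449293)) [ 0.5534 -0.3443  0.158 ]
[[ 0.6283 -0.2623  0.072 ]
 [ 0.6001 -0.3771  0.072 ]
 [ 0.4955 -0.3474  0.072 ]
 [ 0.5235 -0.2331  0.072 ]] [ 0.5619 -0.3049  0.072 ] [0.1182 0.1087 0.1177 0.1088]
((366.20477294921875, 219.22637939453125), (39.159996032714844, 35.03999710083008), 16.26020622253418)
box y axis deg 76.21533460206538
box x deg -15.718984330647926
```

```bash
cat >> h.py <<'E'
from scipy.spatial.transform import Rotation as R
def to(p,yaw,o=None):
    o=o or ctrl.get_obs();Rt=R.from_euler("xyz",o["orientation"],degrees=True);Rg=R.from_euler("xyz",[180,0,yaw],degrees=True)
    print("pos",np.round(o["tool_pos"],4),"rpy",np.round(o["orientation"],1),"-> shift cm",np.round(Rt.inv().apply(np.array(p)-o["tool_pos"])*100,2),"rot",np.round((Rt.inv()*Rg).as_rotvec(degrees=True),1))
E
python3 - <<'E'
from h import *
to([.553,-.3435,.225],-105)
E
```

```text
pos [ 0.2957 -0.6063  0.2257] rpy [ 179.9   -0.  -154. ] -> shift cm [-34.65  12.34   0.09] rot [  0.1   0.  -49. ]
```

Units first: shifts go in shares of 40 cm and turns go in shares of 90 degrees. So -34.65 cm is -0.8663, 12.34 cm is 0.3085, -49 degrees is -0.5444.

Request:
send_rows(
  plan=[
    [[-0.8663,0.3085,0,0,0,-0.5444],[-0.8663,0.3085,0,0,0,-0.5444],[-0.8663,0.3085,0,0,0,-0.5444],[-0.8663,0.3085,0,0,0,-0.5444],[-0.8663,0.3085,0,0,0,-0.5444],[-0.8663,0.3085,0,0,0,-0.5444],[-0.8663,0.3085,0,0,0,-0.5444],[-0.8663,0.3085,0,0,0,-0.5444]],
  ],
  fingers=1,
)

```text
clock: 0.77
tool_pos: [0.5301, -0.3667, 0.2264]
orientation: [180.0, 0.0, -104.6]
force: [1.1, -0.6, 0.2]
opening: 0.0871
gripper_force: 0.0
```

Request:
send_rows(
  plan=[
    [[0,0,0,0,0,0],[0,0,0,0,0,0],[0,0,0,0,0,0],[0,0,0,0,0,0]],
  ],
)

```text
clock: 1.1
tool_pos: [0.5284, -0.369, 0.2263]
orientation: [180.0, 0.0, -105.1]
force: [-0.3, -0.7, 0.3]
opening: 0.0876
gripper_force: 0.0
```

```bash
python3 - <<'E'
from h import *
s=ctrl.snapshot("wrist");cv2.imwrite("pics/w1.png",s["img"][:,:,::-1]);o=ctrl.get_obs();print(o["force"])
to([.553,-.3435,.141],-105)
for b in blobs(s["img"],(0,150,90),(6,255,255),60): print(b,onz(s,b[0],.158))
E
```

```text
[ 0.32759874 -0.79585487  0.08842338]
pos [ 0.5283 -0.3692  0.2265] rpy [ 180.     0.  -105.1] -> shift cm [-3.13 -1.72  8.54] rot [ 0.   0.  -0.1]
([253.2, 254.4], [237, 237, 34, 36, 927]) [ 0.5517734  -0.34579224  0.158     ]
```

Request:
send_rows(
  plan=[
    [[-0.0743,-0.043,0,0,0,0],[-0.0743,-0.043,0.075,0,0,0],[-0.0743,-0.043,0.15,0,0,0],[-0.0743,-0.043,0.2125,0,0,0],[-0.0743,-0.043,0.2125,0,0,0],[-0.0743,-0.043,0.2125,0,0,0]],
  ],
)

```text
clock: 1.65
tool_pos: [0.552, -0.3451, 0.1408]
orientation: [179.8, -0.0, -105.1]
force: [0.6, -0.4, 1.0]
opening: 0.0871
gripper_force: 0.0
```

Request:
send_rows(
  plan=[
    [[0,0,0,0,0,0],[0,0,0,0,0,0],[0,0,0,0,0,0],[0,0,0,0,0,0],[0,0,0,0,0,0],[0,0,0,0,0,0],[0,0,0,0,0,0],[0,0,0,0,0,0]],
  ],
  fingers=0.2,
)

```text
clock: 2.32
tool_pos: [0.5534, -0.3442, 0.1417]
orientation: [-180.0, -0.0, -105.0]
force: [0.5, 0.1, 0.2]
opening: 0.0399
gripper_force: 0.0
```

Request:
send_rows(
  plan=[
    [[0,0,0,0,0,0],[0,0,0,0,0,0],[0,0,0,0,0,0],[0,0,0,0,0,0],[0,0,0,0,0,0],[0,0,0,0,0,0]],
  ],
)

```text
clock: 2.82
tool_pos: [0.5533, -0.3442, 0.1415]
orientation: [180.0, 0.0, -105.0]
force: [-0.1, 0.5, 0.8]
opening: 0.0261
gripper_force: 30.0
```

```bash
python3 - <<'E'
from h import *
to([.562,-.306,.1495],-105);o=ctrl.get_obs();print(o["force"],o["opening"],o["gripper_force"])
s=ctrl.snapshot("wrist");cv2.imwrite("pics/w2.png",s["img"][:,:,::-1])
E
```

```text
pos [ 0.5533 -0.3442  0.1415] rpy [ 180.    0. -105.] -> shift cm [-3.92  0.14 -0.8 ] rot [0. 0. 0.]
[-0.11974169  0.50735693  0.78515569] 0.026141647540081466 29.999892711639404
```

View pics/w2.png

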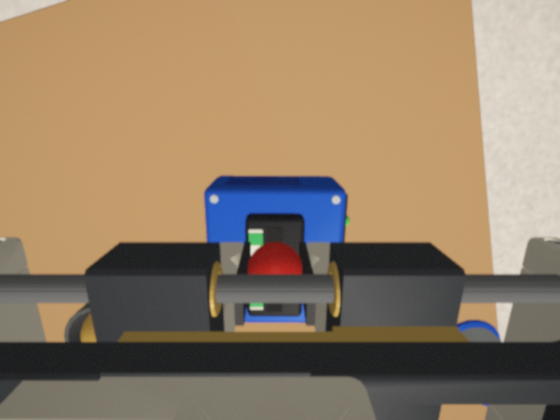

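The ball (275,265) is between the pads. Next is the arc to upright.

Scaled: -3.78 cm is -0.0945, -2.83 cm is -0.0708.

Request:
send_rows(
  plan=[
    [[-0.011,0,-0.005,0,0,0],[-0.022,0,-0.0093,0,0,0],[-0.034,0,-0.0133,0,0,0],[-0.046,0,-0.0163,0,0,0],[-0.0708,0,-0.0205,0,0,0],[-0.085,0,-0.0215,0,0,0],[-0.0945,0,-0.0218,0,0,0],[-0.0945,0,-0.0218,0,0,0]],
  ],
)

```text
clock: 3.53
tool_pos: [0.5636, -0.3066, 0.1505]
orientation: [-180.0, 0.0, -105.0]
force: [-0.0, 2.4, 1.4]
opening: 0.0262
gripper_force: 30.0
```

Request:
send_rows(
  plan=[
    [[0,0,0,0,0,0],[0,0,0,0,0,0],[0,0,0,0,0,0]],
  ],
)

```text
clock: 3.78
tool_pos: [0.5632, -0.3079, 0.1505]
orientation: [-180.0, -0.0, -105.0]
force: [-1.8, -1.5, 0.9]
opening: 0.0262
gripper_force: 30.0
```

```bash
python3 - <<'E'
from h import *
o=ctrl.get_obs();print(o["tool_pos"],o["force"],o["opening"],o["gripper_force"])
for n in("top","scene"):
    s=ctrl.snapshot(n); bl=blobs(s["img"],(0,150,90),(6,255,255),8,(335,400,185,250) if n=="top" else (215,275,120,180)); print(n,bl,[onz(s,b[0],.167) for b in bl])
E
```

```text
[ 0.5632359  -0.30786003  0.15052714] [-1.8266755  -1.48155377  0.9355503 ] 0.026244981362607177 30.00035583972931
top [] []
scene [([240.1, 146.2], [237, 143, 8, 8, 49])] [array([ 0.56094196, -0.31068408,  0.167     ])]
```

Request:
send_rows(
  plan=[
    [[0,0,0,0,0,0],[0,0,0,0,0,0],[0,0,0,0,0,0],[0,0,0,0,0,0],[0,0,0,0,0,0],[0,0,0,0,0,0],[0,0,0,0,0,0],[0,0,0,0,0,0]],
  ],
  fingers=1,
)

```text
clock: 4.55
tool_pos: [0.5632, -0.3077, 0.1502]
orientation: [180.0, 0.0, -105.0]
force: [-0.1, -0.2, -1.1]
opening: 0.0743
gripper_force: 0.0
```

Scaled: -10 cm is -0.25, -8 cm is -0.2.

Request:
send_rows(
  plan=[
    [[0,0,0,0,0,0],[0,0,-0.05,0,0,0],[0,0,-0.125,0,0,0],[0,0,-0.2,0,0,0],[0,0,-0.25,0,0,0],[0,0,-0.25,0,0,0]],
  ],
)

```text
clock: 5.05
tool_pos: [0.5652, -0.3088, 0.2559]
orientation: [-179.5, -0.1, -105.0]
force: [0.4, -0.5, 0.6]
opening: 0.0875
gripper_force: 0.0
```

```bash
python3 - <<'E'
from h import *
np.set_printoptions(precision=4,suppress=True)
s=ctrl.snapshot("scene"); bl=blobs(s["img"],(0,150,90),(6,255,255),8,(215,275,120,180)); print(bl,[onz(s,b[0],.167) for b in bl]); cv2.imwrite("pics/s3.png",cv2.resize(s["img"][120:200,205:285,::-1],None,fx=5,fy=5,interpolation=2))
w=ctrl.snapshot("wrist");bl=blobs(w["img"],(0,150,90),(6,255,255),60);print(bl,[onz(w,b[0],.167) for b in bl])
# turn: grasp post at -85 deg
C=np.array([.5378,.0697]);a=np.radians(-85.2);p=C+.105*np.array([np.cos(a),np.sin(a)]);print(p)
to([p[0],p[1],.25],-90-85+90)
to([p[0],p[1],.25],-85.2)
E
```

```text
[([239.9, 146.2], [237, 143, 7, 8, 44])] [array([ 0.5615, -0.311 ,  0.167 ])]
[([277.4, 207.5], [261, 191, 33, 33, 865]), ([193.2, 325.4], [169, 305, 66, 38, 629])] [array([ 0.5607, -0.3127,  0.167 ]), array([ 0.6653, -0.2229,  0.167 ])]
[ 0.5466 -0.0349]
pos [ 0.5635 -0.3077  0.2512] rpy [-179.9    0.  -105. ] -> shift cm [-25.91   8.7    0.11] rot [ -0.1   0.  -20. ]
pos [ 0.5635 -0.3077  0.2512] rpy [-179.9    0.  -105. ] -> shift cm [-25.91   8.7    0.11] rot [ -0.1   0.  -19.8]
```

View pics/s3.png

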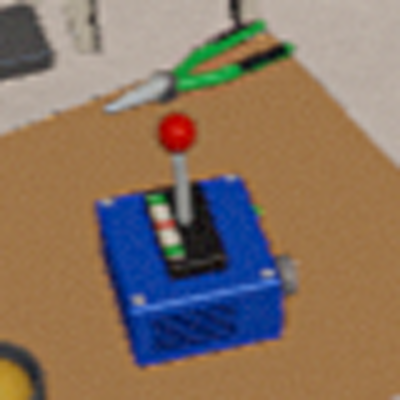

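The lever stands upright on the red mark, ball at crop (177,132). Next I go to the post.

Scaled: -25.9 cm is -0.6475, 8.7 cm is 0.2175, -19.8 degrees is -0.22.

Request:
send_rows(
  plan=[
    [[-0.6475,0.2175,0,0,0,-0.22],[-0.6475,0.2175,0,0,0,-0.22],[-0.6475,0.2175,0,0,0,-0.22],[-0.6475,0.2175,0,0,0,-0.22],[-0.6475,0.2175,0,0,0,-0.22],[-0.6475,0.2175,0,0,0,-0.22],[-0.6475,0.2175,0,0,0,-0.22],[-0.6475,0.2175,0,0,0,-0.22]],
  ],
)

```text
clock: 5.82
tool_pos: [0.5453, -0.0313, 0.2491]
orientation: [179.9, 0.0, -85.0]
force: [-0.0, -0.8, -0.2]
opening: 0.0872
gripper_force: 0.0
```

Request:
send_rows(
  plan=[
    [[0,0,0,0,0,0],[0,0,0,0,0,0],[0,0,0,0,0,0]],
  ],
)

```text
clock: 6.07
tool_pos: [0.5459, -0.0359, 0.2495]
orientation: [179.9, -0.0, -85.3]
force: [-0.5, -0.8, 0.7]
opening: 0.0875
gripper_force: 0.0
```

```bash
python3 - <<'E'
from h import *
np.set_printoptions(precision=4,suppress=True)
to([.5466,-.0349,.124],-85.2)
s=ctrl.snapshot("top");S=ctrl.snapshot("scene"); T=dict(np.load("top0.npz"))
b=blobs(s["img"],(0,150,90),(6,255,255),8,(335,400,185,250));b2=blobs(S["img"],(0,150,90),(6,255,255),8,(215,275,120,180));print(b,b2,[onz(s,x[0],.167) for x in b])
if b and b2: print(tri(s,b[0][0],S,b2[0][0]))
cv2.imwrite("pics/t4.png",np.hstack([cv2.resize(s["img"][185:255,335:405,::-1],(400,400),interpolation=2),cv2.resize(S["img"][120:190,205:275,::-1],(400,400),interpolation=2)]))
E
```

```text
pos [ 0.5459 -0.0359  0.2495] rpy [179.9  -0.  -85.3] -> shift cm [-0.09 -0.1  12.55] rot [ 0.1 -0.  -0.1]
[([373.3, 217.8], [369, 214, 9, 9, 66])] [([240.0, 146.0], [237, 143, 7, 7, 45])] [array([ 0.563 , -0.3099,  0.167 ])]
(array([ 0.5625, -0.3091,  0.1698]), np.float64(0.0008808081032482611))
```

View pics/t4.png

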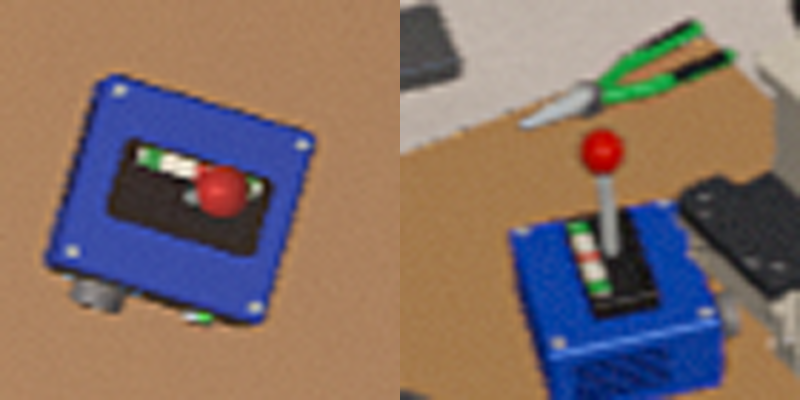

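The lever stayed upright by itself, with the ball about 36 mm from its forward position. Next I grasp the post.

Scaled: 12.5 cm is 0.3125, 10 cm is 0.25.

Request:
send_rows(
  plan=[
    [[-0.0025,-0.0025,0.0875,0,0,0],[-0.0025,-0.0025,0.175,0,0,0],[-0.0025,-0.0025,0.25,0,0,0],[-0.0025,-0.0025,0.3125,0,0,0],[-0.0025,-0.0025,0.3125,0,0,0],[-0.0025,-0.0025,0.3125,0,0,0]],
  ],
)

```text
clock: 6.67
tool_pos: [0.5465, -0.035, 0.1246]
orientation: [179.8, -0.1, -85.3]
force: [0.2, -0.6, 0.4]
opening: 0.0876
gripper_force: 0.0
```

Request:
send_rows(
  plan=[
    [[0,0,0,0,0,0],[0,0,0,0,0,0],[0,0,0,0,0,0],[0,0,0,0,0,0],[0,0,0,0,0,0],[0,0,0,0,0,0],[0,0,0,0,0,0],[0,0,0,0,0,0]],
  ],
  fingers=0.15,
)

```text
clock: 7.33
tool_pos: [0.5471, -0.0339, 0.1254]
orientation: [-180.0, 0.0, -85.2]
force: [0.2, -0.6, -0.1]
opening: 0.0397
gripper_force: 0.0
```

Request:
send_rows(
  plan=[
    [[0,0,0,0,0,0],[0,0,0,0,0,0],[0,0,0,0,0,0],[0,0,0,0,0,0],[0,0,0,0,0,0],[0,0,0,0,0,0],[0,0,0,0,0,0]],
  ],
)

```text
clock: 7.92
tool_pos: [0.5469, -0.034, 0.1252]
orientation: [180.0, -0.0, -85.2]
force: [0.4, -0.0, -0.7]
opening: 0.0213
gripper_force: 30.0
```

```bash
python3 - <<'E'
from h import *
o=ctrl.get_obs();print(o["force"],o["opening"])
C=np.array([.5378,.0697]);p0=o["tool_pos"][:2];v=p0-C;a0=np.arctan2(v[1],v[0]);r=np.hypot(*v);print(r,np.degrees(a0))
for k in np.linspace(0,26.2,7)[1:]:
    a=a0+np.radians(k); to([C[0]+r*np.cos(a),C[1]+r*np.sin(a),o["tool_pos"][2]],o["orientation"][2]+k,o)
E
```

```text
[ 0.39748839 -0.01898812 -0.65403354] 0.021328433999407086
0.10411600368100553 -84.96737570263886
pos [ 0.5469 -0.034   0.1252] rpy [180.   -0.  -85.2] -> shift cm [-0.03 -0.79 -0.  ] rot [ 0.  -0.  -4.4]
pos [ 0.5469 -0.034   0.1252] rpy [180.   -0.  -85.2] -> shift cm [-0.13 -1.58 -0.  ] rot [ 0.   0.  -8.7]
pos [ 0.5469 -0.034   0.1252] rpy [180.   -0.  -85.2] -> shift cm [-0.28 -2.36 -0.  ] rot [  0.    0.  -13.1]
pos [ 0.5469 -0.034   0.1252] rpy [180.   -0.  -85.2] -> shift cm [-0.49 -3.12 -0.  ] rot [  0.    0.  -17.5]
pos [ 0.5469 -0.034   0.1252] rpy [180.   -0.  -85.2] -> shift cm [-0.76 -3.87 -0.  ] rot [  0.    0.  -21.8]
pos [ 0.5469 -0.034   0.1252] rpy [180.   -0.  -85.2] -> shift cm [-1.09 -4.59 -0.  ] rot [  0.    0.  -26.2]
```

Scaled: -4.59 cm is -0.1148, -3.87 cm is -0.0968, -26.2 degrees is -0.2911.

Request:
send_rows(
  plan=[
    [[-0.0008,-0.0198,0,0,0,-0.0489],[-0.0033,-0.0395,0,0,0,-0.0967],[-0.007,-0.059,0,0,0,-0.1456],[-0.0123,-0.078,0,0,0,-0.1944],[-0.019,-0.0968,0,0,0,-0.2422],[-0.0273,-0.1148,0,0,0,-0.2911],[-0.0273,-0.1148,0,0,0,-0.2911],[-0.0273,-0.1148,0,0,0,-0.2911]],
  ],
)

```text
clock: 8.58
tool_pos: [0.5918, -0.019, 0.1251]
orientation: [180.0, 0.0, -59.1]
force: [-2.2, 1.6, 1.4]
opening: 0.0215
gripper_force: 30.0
```

Request:
send_rows(
  plan=[
    [[0,0,0,0,0,0],[0,0,0,0,0,0]],
  ],
)

```text
clock: 8.75
tool_pos: [0.5915, -0.0192, 0.1252]
orientation: [180.0, 0.0, -59.1]
force: [-1.2, 2.7, 0.2]
opening: 0.0213
gripper_force: 30.0
```

```bash
python3 - <<'E'
from h import *
np.set_printoptions(precision=4,suppress=True)
o=ctrl.get_obs();print(o["tool_pos"],o["orientation"],o["force"])
C=np.array([.5378,.0697]);v=o["tool_pos"][:2]-C;print(np.degrees(np.arctan2(v[1],v[0])))
s=ctrl.snapshot("top");cv2.imwrite("pics/t5.png",cv2.resize(s["img"][165:285,180:300,::-1],(600,600),interpolation=2))
np.savez("top5.npz",**s)
E
```

```text
[ 0.5915 -0.0192  0.1252] [179.9971   0.0247 -59.0842] [-1.1834  2.7498  0.1523]
-58.887624241081575
```

View pics/t5.png

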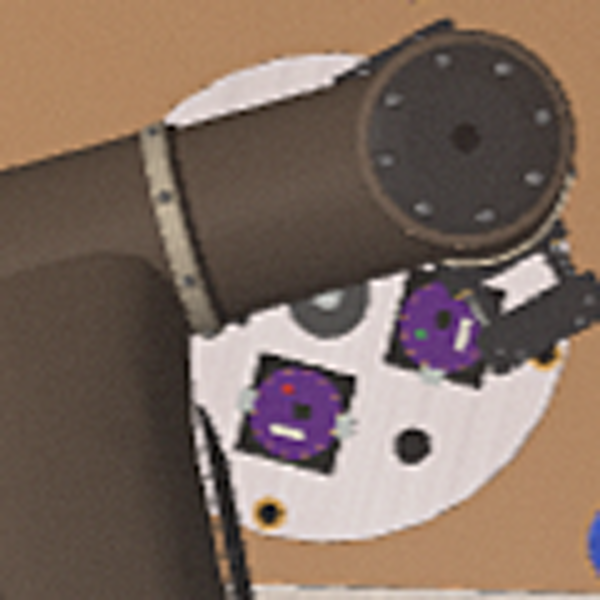

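The table turned freely; a hole shows at crop (268,513). Release and lift next.

Request:
send_rows(
  plan=[
    [[0,0,0,0,0,0],[0,0,0,0,0,0],[0,0,0,0,0,0],[0,0,0,0,0,0],[0,0,0,0,0,0],[0,0,0,0,0,0],[0,0,0,0,0,0]],
  ],
  fingers=0.8,
)

```text
clock: 9.38
tool_pos: [0.592, -0.0193, 0.1253]
orientation: [-180.0, -0.0, -59.0]
force: [0.3, 0.2, 0.6]
opening: 0.0622
gripper_force: 0.0
```

Scaled: -12.5 cm is -0.3125, -9 cm is -0.225.

Request:
send_rows(
  plan=[
    [[0,0,-0.05,0,0,0],[0,0,-0.125,0,0,0],[0,0,-0.225,0,0,0],[0,0,-0.3125,0,0,0],[0,0,-0.3125,0,0,0],[0,0,-0.3125,0,0,0]],
  ],
)

```text
clock: 9.88
tool_pos: [0.5931, -0.019, 0.2531]
orientation: [-179.7, -0.1, -59.0]
force: [0.3, 0.4, -1.4]
opening: 0.0704
gripper_force: 0.0
```

```bash
python3 - <<'E'
from h import *
np.set_printoptions(precision=4,suppress=True)
C=np.array([.5378,.0697])
for n in("top","scene"):
    s=ctrl.snapshot(n)
    B=blobs(s["img"],(10,110,30),(28,255,190),2,(180,310,165,290) if n=="top" else (250,370,185,285))
    for b in B:
        p=onz(s,b[0],.102);v=p[:2]-C
        if abs(np.hypot(*v)-.137)<.012: print(n,b,np.hypot(*v),np.degrees(np.arctan2(v[1],v[0])))
T=dict(np.load("top5.npz"));p=onz(T,((268.5)/5-.5+180,513.5/5-.5+165),.102);v=p[:2]-C;print(np.hypot(*v),np.degrees(np.arctan2(v[1],v[0])))
to([.5711,.2027,.25],-59)
E
```

```text
top ([289.0, 235.7], [286, 233, 6, 5, 11]) 0.13869135553791936 -103.71030905488078
top ([233.3, 267.3], [231, 265, 6, 5, 15]) 0.13723626363037952 166.4452447893333
scene ([350.9, 219.7], [349, 218, 5, 5, 18]) 0.1378620357041695 167.24480575208818
scene ([265.6, 242.8], [263, 240, 6, 6, 23]) 0.13635945997848978 -13.68677295373418
0.13702438782811682 166.288763478561
pos [ 0.5915 -0.0192  0.2498] rpy [180.   0. -59.] -> shift cm [-20.07  -9.68  -0.01] rot [ 0.  0. -0.]
```

Hole within about 0.4° (1 mm) of the pin. Move over the pin with the fingers shut.

Scaled: -20.07 cm is -0.5018, -9.68 cm is -0.242.

Request:
send_rows(
  plan=[
    [[-0.5018,-0.242,0,0,0,0],[-0.5018,-0.242,0,0,0,0],[-0.5018,-0.242,0,0,0,0],[-0.5018,-0.242,0,0,0,0],[-0.5018,-0.242,0,0,0,0],[-0.5018,-0.242,0,0,0,0],[-0.5018,-0.242,0,0,0,0],[-0.5018,-0.242,0,0,0,0]],
  ],
  fingers=0,
)

```text
clock: 10.65
tool_pos: [0.5707, 0.2033, 0.2485]
orientation: [179.8, -0.0, -58.9]
force: [-1.0, -0.1, -0.4]
opening: 0.0224
gripper_force: 0.0
```

Request:
send_rows(
  plan=[
    [[0,0,0,0,0,0],[0,0,0,0,0,0],[0,0,0,0,0,0],[0,0,0,0,0,0],[0,0,0,0,0,0]],
  ],
)

```text
clock: 11.07
tool_pos: [0.5717, 0.2018, 0.2504]
orientation: [-180.0, 0.0, -59.1]
force: [0.3, -1.3, -0.9]
opening: 0.0003
gripper_force: 0.0
```

```bash
python3 - <<'E'
from h import *
to([.5711,.2027,.19],-59);print(ctrl.get_obs()["opening"])
E
```

```text
pos [0.5717 0.2018 0.2504] rpy [-180.     0.   -59.1] -> shift cm [-0.1   0.    6.04] rot [-0.   0.  -0.1]
0.00034140613801271366
```

Scaled: 8 cm is 0.2, 7.6 cm is 0.19.

Request:
send_rows(
  plan=[
    [[-0.0025,0,0.075,0,0,0],[-0.0025,0,0.1375,0,0,0],[-0.0025,0,0.155,0,0,0],[-0.0025,0,0.1675,0,0,0],[-0.0025,0,0.18,0,0,0],[-0.0025,0,0.19,0,0,0],[-0.0025,0,0.2,0,0,0],[-0.0025,0,0.2,0,0,0]],
  ],
)

```text
clock: 11.73
tool_pos: [0.5715, 0.2036, 0.1705]
orientation: [-179.9, -0.0, -59.0]
force: [0.2, 0.4, 1.2]
opening: 0.0002
gripper_force: 0.0
```

Scaled: 1.75 cm is 0.0438, 1.7 cm is 0.0425.

Request:
send_rows(
  plan=[
    [[0,0,0.0125,0,0,0],[0,0,0.025,0,0,0],[0,0,0.035,0,0,0],[0,0,0.04,0,0,0],[0,0,0.0425,0,0,0],[0,0,0.0438,0,0,0]],
  ],
)

```text
clock: 12.23
tool_pos: [0.5716, 0.2038, 0.1533]
orientation: [-179.9, -0.0, -59.0]
force: [0.6, -0.8, 8.2]
opening: 0.0006
gripper_force: 4.1
```

Scaled: 0.2 cm is 0.005, 0.1 cm is 0.0025.

Request:
send_rows(
  plan=[
    [[0,0,0.0025,0,0,0],[0,0,0.005,0,0,0],[0,0,0.005,0,0,0]],
  ],
)

```text
clock: 12.48
tool_pos: [0.5718, 0.2039, 0.1531]
orientation: [-179.9, -0.0, -58.9]
force: [-3.5, -1.7, 16.2]
opening: 0.0006
gripper_force: 8.3
```

Scaled: 20 cm is 0.5, -12 cm is -0.3.

Request:
send_rows(
  plan=[
    [[0,0,-0.05,0,0,0],[0,0,-0.125,0,0,0],[0,0,-0.2,0,0,0],[0,0,-0.25,0,0,0],[0.25,0,-0.25,0,0,0],[0.5,0,-0.3,0,0,0],[0.5,0,-0.3,0,0,0],[0.5,0,-0.3,0,0,0]],
  ],
)

```text
clock: 13.15
tool_pos: [0.6564, 0.0605, 0.2661]
orientation: [180.0, 0.1, -58.9]
force: [0.1, 0.5, 0.4]
opening: 0.0005
gripper_force: 0.0
```

Request:
send_rows(
  plan=[
    [[0,0,0,0,0,0],[0,0,0,0,0,0],[0,0,0,0,0,0],[0,0,0,0,0,0],[0,0,0,0,0,0],[0,0,0,0,0,0],[0,0,0,0,0,0],[0,0,0,0,0,0]],
  ],
)

```text
clock: 13.82
tool_pos: [0.6561, 0.0621, 0.2666]
orientation: [-180.0, 0.0, -58.9]
force: [0.7, -0.7, -0.3]
opening: 0.0005
gripper_force: 0.0
```

```bash
python3 - <<'E'
from h import *
np.set_printoptions(precision=4,suppress=True)
t=ctrl.snapshot("top");s=ctrl.snapshot("scene")
r=lambda x,b:blobs(x["img"],(0,150,90),(6,255,255),8,b)
a=r(t,(335,400,185,250));b=r(s,(215,275,120,180));print("ball",a,b,tri(t,a[0][0],s,b[0][0]) if a and b else "")
a=r(t,(185,215,190,230));b=r(s,(310,350,235,280));print("knob",a,b,tri(t,a[0][0],s,b[0][0]) if a and b else "", [onz(t,x[0],.150) for x in a],proj(s,[.5711,.2027,.1505]))
cv2.imwrite("pics/s6.png",cv2.resize(s["img"][110:320,190:400,::-1],(600,600),interpolation=2))
E
```

```text
ball [([373.3, 217.8], [369, 214, 9, 9, 66])] [([239.9, 146.2], [237, 143, 7, 8, 44])] (array([ 0.5626, -0.3094,  0.1688]), np.float64(0.0006119312011681804))
knob [([199.9, 210.9], [194, 205, 13, 13, 130])] [([328.2, 259.7], [321, 253, 15, 14, 155])] (array([0.5711, 0.2028, 0.1467]), np.float64(0.0006152272100279227)) [array([0.5706, 0.2025, 0.15  ])] [328.4122 258.8878]
```

View pics/s6.png

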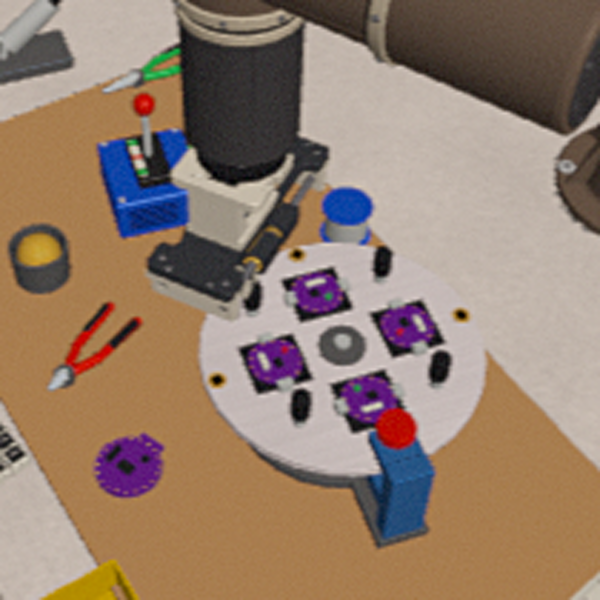

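The knob is down on the jaw at crop (396,428), 34 mm lower by triangulation. The lever is still upright at (144,104), and the bystanders and arm are clear. Handing in.

```bash
python3 -c "
from plant import ctrl
print(ctrl.close_job())"
```

```text
the job is handed in; nothing more can be done
None
```

The job is handed in: the lever stands upright in off by itself, the turntable hole is under the pin, and the pin is fully home with the arm clear at 13.8 s; no verdict came back.

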